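# Gear trainer: rod to neutral, guard hooked up

## Task

Make the gear trainer safe to reach into: first pull the red shift knob until the rod clicks into its middle, neutral position (you have to feel for the click, the yellow pin on the housing drops a little when it is in; never push the pin itself) and let go of it. Then lift the clear drop guard by its orange handle, carry it back over the lips of the two posts and set it down so that its side pins hang in the notches and it stays up by itself. Leave the loose wheel, motor and gear beside the trainer where they are.

Things in the scene. Friction and masses are not known exactly. Their poses are not given: they have to be found in the camera images.
- trainer: gear trainer, fixed: grey base plate 205 x 250 x 8 mm, blue rod housing 85 mm high, two aluminium posts, gears on a low white carrier. Origin on the table; x points from the knob side to the back (away from the robot at yaw 0), z up. In this frame: plate from x -62 to 143 mm; housing x -60 to 20, y +-35 mm; guard at x 30 mm when down; posts at y +-105, x 36 to 72 mm, their lips' top at z 143 mm
- knob (a point): centre of the red shift knob, a cylinder 24 mm in diameter and 26 mm long whose axis is trainer x, on a steel rod 12 mm in diameter; it lies at trainer (-112 mm - joint shift_rod, 0, 55 mm); the knob's rear is 39 mm from the housing front when home. Pull it straight along trainer -x. Site axes are those of the trainer
- shift_rod (a joint): travel of the rod in m: 0 home, grows as it is pulled out, 0.056 hard stop. Starts within 5 mm of home. Drag about 2 to 3 N; the single middle click lies anywhere from 14 to 44 mm out, different each time, not marked. Over the last 4 mm before it the rod is sucked in, then holds: 8 to 13 N drag it out again either way; let go within 2 mm of it and it centres itself. If passed, push back to it
- click_pin (a joint): height of the spring pin with the yellow 14 mm head on top of the housing, at trainer (-45 mm, 0), in m: about 0.0024 while the rod is between positions, about 0 when the pin has dropped into the click. The head is 14 mm in diameter and its top is 95 to 98 mm above the table; it is moved by the rod alone, do not push it
- guard_grip (a point): centre of the orange handle on the guard's top edge, a bar 60 mm long (trainer y), 14 mm thick (trainer x), 22 mm high, on a clear plate 4 mm thick and 170 mm wide; at trainer (30 mm + joint guard_back, 0, 144 mm + joint guard). Site axes are those of the trainer
- guard (a joint): lift of the guard in m: 0 down (start), 0.115 upper stop. It falls back when let go unhooked. Its side pins must be lifted 93 mm or more to pass over the lips of the posts; hanging in the notches it reads about 0.085. It weighs about 0.3 kg
- guard_back (a joint): how far the guard has been carried back along trainer x, in m: 0 at the start, 0.024 stop; a weak spring (1 to 2 N) pushes it to the front. Below the lips the posts block it. From 0.020 to 0.024 the pins can be lowered behind the lips; hanging in the notches it reads about 0.019 to 0.024
- wheel: loose black wheel lying flat, 56 mm in diameter, 22 mm high, beside the knob's left (trainer +y), origin under its centre; leave it
- motor: loose white and grey kit motor, 66 x 36 x 36 mm, beside the knob's right (trainer -y), origin under its centre; leave it
- spare_gear: loose grey gear lying flat, 46 mm in diameter, 18 mm high, beside the base plate on the left (trainer +y), origin under its centre; leave it

How it is judged:
By the outcome, as a careful person would: the job done as asked, in the order asked, and still so for the second after the job is handed in, with the robot touching nothing.
It also fails if it takes over 51 s, if anything falls off the work surface, if the arm or the gripper's body presses on something with over 40 N, if the wrist force passes 120 N, or if a joint passes its speed limit or range.

## Robot

A 7-joint arm with a two-finger parallel gripper is mounted at the origin on the work surface. World frame = base frame: x ahead of the robot, y to its left, z up, the work surface at z = 0. Lengths are in m, angles in rad, forces in N, time in s.
With the tool pointing down it reaches from about 0.425 to 0.875 m from the base axis. Payload 8.4 kg.
Tool frame: the origin (TCP) lies at the very end of the fingers, on their centre line; the grasp point (between the pads) lies 19 mm behind it (grasp_offset is the distance from the TCP to the grasp point, in m); z points along the fingers, y is the line along which they close (so a half turn about z gives the same grasp; the last joint's range is limited). The gripper opens to 85 mm and grips with 20 to 120 N. Pads are 22 mm wide; open, the fingers measure 114 mm over their backs; the gripper's body (76 mm by 85 mm) begins 54 mm behind the grasp point. The pads swing forward as they close: fully open they stand 13 mm farther back than shut.
Start: joints at [-0.099, 0.333, 0.04, 1.465, -0.013, 1.343, -0.059], TCP at [0.65, -0, 0.231] pointing down, gripper open.
Joint ranges: [-2.58, 2.58], [-0.38, 2.09], [-1.3, 1.39], [0.25, 2.4], [-1.5, 4.64], [0.08, 2.09], [-2.65, 2.65]. Speed limits (rad/s): [2.22, 2.22, 2.79, 2.79, 3.14, 3.14, 3.14].

## Interface

Orientations are given as a unit quaternion [w, x, y, z].
In Python, from bench import * gives the robot as it stands.
- The arm moves only by the tool step_arm, never from a script. Its argument "moves" is a list of rows, each an object with "delta_pos": the shift along the tool's x, y, z in m, a list of three; "roll": the turn about the tool's z in rad; "gripper": the opening, from -1 (shut) to 1 (fully open). In form: [{"delta_pos": [tx, ty, tz], "roll": roll, "gripper": gripper}, ...]. A call has 1 to 20 rows; each row is the pose to reach, as a shift and turn from the pose commanded when the call began, along the tool's axes at that moment; what a row does not reach only later rows make up. A row lasts 1/12 s, in which the tool goes at most 41.7 mm and 7.16 degrees, less where a joint would pass 70% of its speed; a pose out of reach is approached as far as the arm can. A call with a gripper value outside its range is refused whole. The fingers move at their own pace and stop on an object; "force" is the grip in N (left out, the last holds). Time passes only in rows, so rows that repeat a pose let the fingers close. It gives the time, the measured TCP pose, the force, the opening and the grip force at its end, in the units of the state.
- observe(): the state, without advancing time (a new reading comes with each control period).
- camera(name): name is "scene" or "side" or "wrist"; returns a dict with "pixels" (400x640x3 uint8, red, green, blue), "fx", "fy", "cx", "cy" (pixels), "origin" and "orientation" of the camera in the world; the wrist camera has in their place "tool_from_camera" (4x4, takes a point from camera to tool coordinates, whose origin is the TCP and whose axes are the flange's). Camera axes: x right, y up, looking along -z (the intrinsics and any distortion apply to the point x, -y, -z); pixel columns grow to the right and rows downward; lengths in m; the calibration is good to about 2 mm. A picture is of the moment at which its call begins: read the wrist's pose just before it. There is no depth.
- finish_job(): hands the job in; it is judged then, once.
The state is a dict: "time_s": time; "q": joint angles; "dq": joint speeds; "joint_torque": joint torques, N m; "tool_pos": TCP position; "ee_rot": TCP orientation; "ft_force": force on the tool from outside, world axes, zero at the start; "wrist_torque": the same for the moment, N m; "opening": finger opening in m; "finger_force": force on a finger pad.
Only numpy, scipy, OpenCV 4.12 (cv2) and the standard library are available. Lean on these libraries where they do the work, as an engineer would, in place of code of your own. Each camera call takes 0.05 s, during which the arm holds its last target. There are 200 camera calls.

## Working session

There is one attempt and no reset: what is moved stays moved. The work goes in short steps, Python scripts to look and compute and a tool call to move; the robot and the scene stay as the last step left them, time stands still between calls to the robot, and variables do not carry over. Pictures are saved under pics/ and viewed, at most 10 in all, crops included, and the job is handed in when it is done.

Besides the shell and the picture viewer there is one more tool, called by a JSON object that holds its "api" and its "payload", one argument or row to a line. step_arm: Moves the arm, as the interface text tells. Its arguments: {"type":"object","properties":{"moves":{"type":"array"},"force":{"type":"number"}},"required":["moves"]}

```bash
mkdir -p pics
cat > h.py <<'E'
from bench import *
import numpy as np, cv2
from scipy.spatial.transform import Rotation as R
def rot(q): return R.from_quat([q[1],q[2],q[3],q[0]]).as_matrix()
def save(n,f,crop=None,s=1):
    c=camera(n); p=c["pixels"][:,:,::-1]
    cv2.imwrite("pics/full_"+f,p)
    if crop: p=p[crop[1]:crop[3],crop[0]:crop[2]]
    cv2.imwrite("pics/"+f,cv2.resize(p,None,fx=s,fy=s,interpolation=cv2.INTER_CUBIC)); return c
def ray(c,u,v):
    d=np.array([(u-c["cx"])/c["fx"],-(v-c["cy"])/c["fy"],-1.]); return np.array(c["origin"]),rot(c["orientation"])@d
def atz(c,u,v,z):
    o,d=ray(c,u,v); return o+d*(z-o[2])/d[2]
def proj(c,P):
    p=rot(c["orientation"]).T@(np.array(P)-np.array(c["origin"])); return c["cx"]+c["fx"]*p[0]/-p[2], c["cy"]-c["fy"]*p[1]/-p[2]
E
python3 - <<'E'
from h import *
import pickle
o=observe(); print(o["time_s"],o["tool_pos"],o["ee_rot"],o["opening"],o["ft_force"])
for n in("scene","side"):
    c=save(n,n+"0.png",s=1.25); pickle.dump(c,open(n+".pkl","wb")); print({k:v for k,v in c.items() if k!="pixels"})
c=camera("wrist");print({k:v for k,v in c.items() if k!="pixels"})
E
```

```text
0.0 [ 6.49533890e-01 -4.66741535e-05  2.30425809e-01] [-5.29624531e-04  7.07125272e-01  7.07087821e-01 -6.18209728e-04] 0.08519229976259145 [ 0.6073004  -0.66525578  0.43796489]
{'fx': 459.9336367475979, 'fy': 459.9336367475979, 'cx': 324.6559301445594, 'cy': 193.6539457148728, 'origin': array([1.21008498, 0.18604714, 0.77050588]), 'orientation': array([0.58928364, 0.24096993, 0.30493569, 0.70830256])}
{'fx': 428.73383563352036, 'fy': 428.73383563352036, 'cx': 320.3351323222299, 'cy': 201.89099128342758, 'origin': array([ 0.44494879, -0.56333511,  0.61582047]), 'orientation': array([ 0.898292  ,  0.4318011 , -0.04184938, -0.06977054])}
{'fx': 279.338081459343, 'fy': 279.338081459343, 'cx': 322.23874088937066, 'cy': 202.69017785901116, 'tool_from_camera': array([[-2.01103436e-05,  9.65953586e-01,  2.58715422e-01,
         6.55693036e-02],
       [ 9.99999990e-01,  5.65429736e-05, -1.33380316e-04,
         6.40034700e-05],
       [-1.43467733e-04,  2.58715417e-01, -9.65953577e-01,
        -1.42482476e-01],
       [ 0.00000000e+00,  0.00000000e+00,  0.00000000e+00,
         1.00000000e+00]])}
```

View pics/scene0.png

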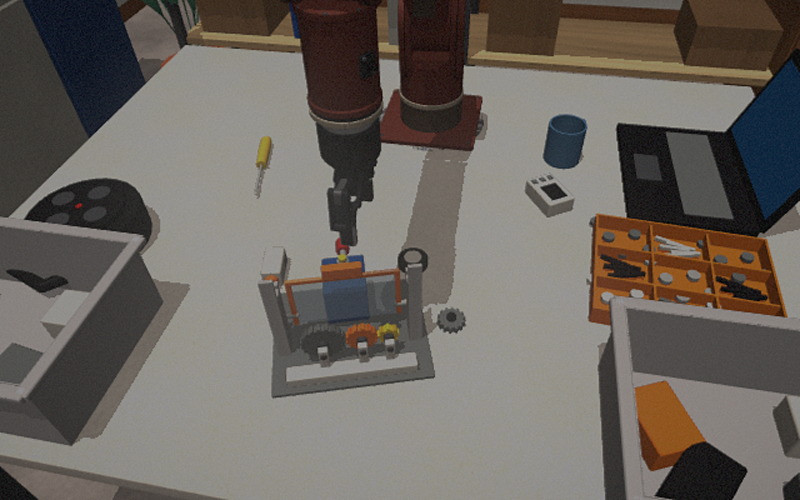

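View pics/side0.png

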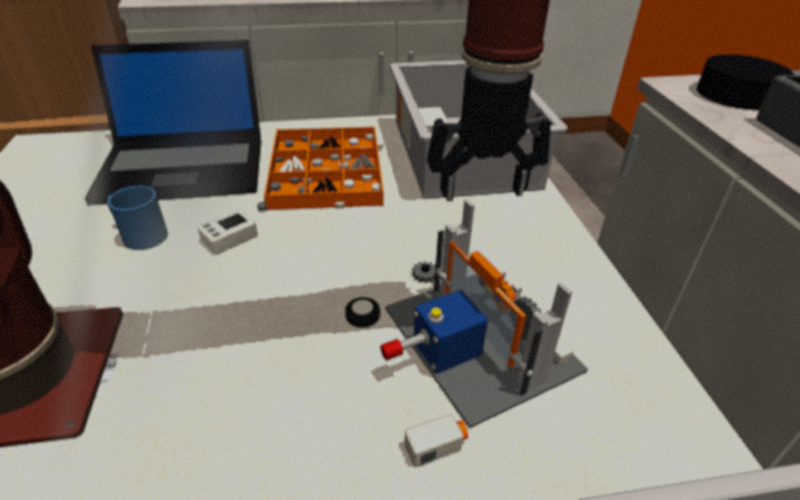

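The scene shows the trainer ahead of the gripper with guard down, the knob towards the robot, wheel and motor either side. In the side view (800 px scale): knob at (391,349), yellow pin (436,313), handle from (477,258) to (513,298), plate corners (387,307), (470,420), (587,370).

Run:
```python
from h import *
import pickle
c=pickle.load(open("side.pkl","rb")); s=pickle.load(open("scene.pkl","rb"))
for n,u,v,z in[("FL",387,307,.008),("FR",470,420,.008),("BR",587,370,.008),("pin",436,312,.097),("knob",391,349,.055),("wheel",362,311,.011),("motor",435,440,.02)]:
    print("side",n,atz(c,u/1.25,v/1.25,z).round(4))
for n,u,v,z in[("BL",434,376,.008),("BR",273,395,.008),("pin",343,258,.097),("hL",361,266,.155),("hR",321,270,.155)]:
    print("scene",n,atz(s,u/1.25,v/1.25,z).round(4))
a=cv2.imread("pics/full_side0.png")[180:350,250:490]; b=cv2.imread("pics/full_scene0.png")[180:330,200:400]
cv2.imwrite("pics/c1.png",cv2.resize(a,None,fx=3.2,fy=3.2,interpolation=cv2.INTER_CUBIC))
cv2.imwrite("pics/c2.png",cv2.resize(b,None,fx=4,fy=4,interpolation=cv2.INTER_CUBIC))
```

```text
side FL [0.5327 0.0509 0.008 ]
side FR [ 0.6103 -0.1733  0.008 ]
side BR [ 0.7984 -0.1185  0.008 ]
side pin [ 0.5846 -0.0585  0.097 ]
side knob [ 0.5198 -0.0783  0.055 ]
side wheel [0.4917 0.0447 0.011 ]
side motor [ 0.5565 -0.2021  0.02  ]
scene BL [0.7258 0.1226 0.008 ]
scene BR [ 0.8013 -0.1097  0.008 ]
scene pin [ 0.5881 -0.051   0.097 ]
scene hL [0.653 0.    0.155]
scene hR [ 0.671  -0.0559  0.155 ]
```

View pics/c1.png

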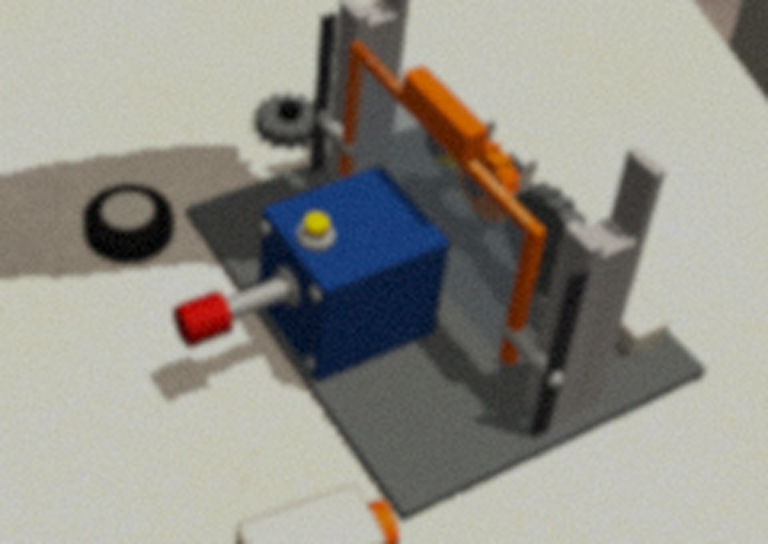

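View pics/c2.png

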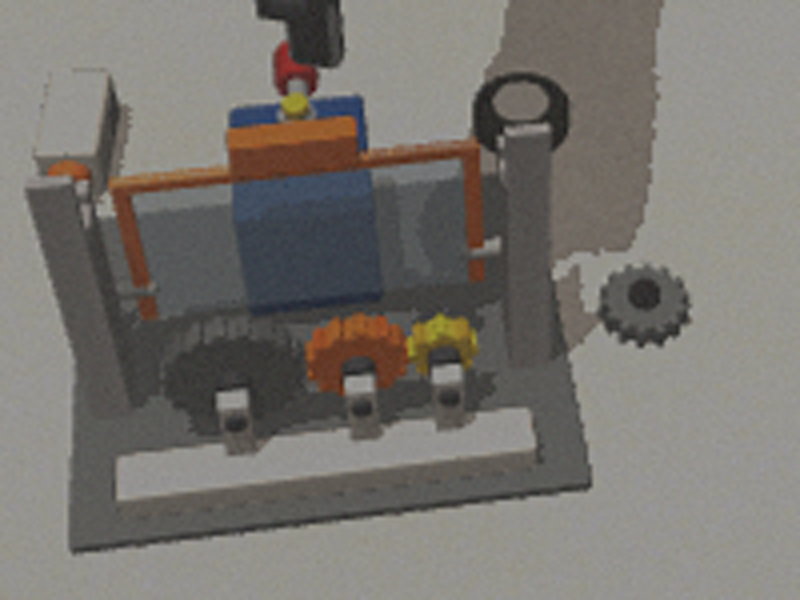

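Crops: in c1, plate corners FL (190,210), FR (405,515), BR (703,373), pin (317,220), knob centre (204,318); in c2, BL (590,487), BR (72,550), pin (296,102). Fit the planar pose from these.

Run:
```python
from h import *
import pickle
from scipy.optimize import least_squares
c=pickle.load(open("side.pkl","rb")); s=pickle.load(open("scene.pkl","rb"))
A=lambda u,v:(250+u/3.2,180+v/3.2); B=lambda u,v:(200+u/4,180+v/4)
obs=[(c,A(190,210),(-.062,.125,.008)),(c,A(405,515),(-.062,-.125,.008)),(c,A(703,373),(.143,-.125,.008)),(c,A(317,220),(-.045,0,.096)),
(c,A(263,213),(-.06,.035,.085)),(c,A(447,242),(.02,-.035,.085)),(c,A(320,290),(-.06,-.035,.085)),(c,A(378,170),(.02,.035,.085)),
(s,B(590,487),(.143,.125,.008)),(s,B(72,550),(.143,-.125,.008)),(s,B(296,102),(-.045,0,.096)),
(s,B(232,148),(.037,-.03,.155)),(s,B(356,136),(.037,.03,.155))]
def W(p,P): return np.r_[R.from_euler("z",p[2]).as_matrix()[:2,:2]@P[:2]+p[:2],P[2]]
f=lambda p:np.ravel([np.array(proj(k,W(p,P)))-uv for k,uv,P in obs])
r=least_squares(f,[.6,-.05,.33],loss="soft_l1",x_scale=.01); p=r.x
print(p,np.degrees(p[2]));print(f(p).reshape(-1,2).round(1))
print("knob meas",atz(c,*A(204,318),.055),"home",W(p,(-.112,0,.055)),"guard",W(p,(.03,0,.144)))
t=lambda w:R.from_euler("z",-p[2]).as_matrix()[:2,:2]@(w[:2]-p[:2])
print("knob tr",t(atz(c,*A(204,318),.055)),"wheel",t(atz(c,*A(128,222),.012)),"motor corner",t(atz(c,*A(350,487),.036)))
np.save("pose.npy",p)
```

```text
[ 0.62760985 -0.04172339  0.32665557] 18.71598539902006
[[-2.1 -1.9]
 [-0.3 -1.3]
 [ 1.4 -2.7]
 [-0.4  0.3]
 [-1.3 -2.8]
 [ 1.3 -1.4]
 [ 1.4 -0.6]
 [ 0.7 -3.3]
 [-0.1 -2.2]
 [-2.2 -1. ]
 [-1.6 -0.1]
 [-2.6 -0.7]
 [-1.  -1.3]]
knob meas [ 0.52130147 -0.0789295   0.055     ] home [ 0.52153232 -0.07766164  0.055     ] guard [ 0.65602347 -0.03209707  0.144     ]
knob tr [-0.11262547 -0.00112675] wheel [-0.10132109  0.12270563] motor corner [-0.09096454 -0.11576106]
```

{"api": "step_arm", "payload": {
  "moves": [
    {"delta_pos":[-0.078,-0.128,0.0],"roll":1.244,"gripper":0.3},
    {"delta_pos":[-0.078,-0.128,0.0],"roll":1.244,"gripper":0.3},
    {"delta_pos":[-0.078,-0.128,0.0],"roll":1.244,"gripper":0.3},
    {"delta_pos":[-0.078,-0.128,0.0],"roll":1.244,"gripper":0.3},
    {"delta_pos":[-0.078,-0.128,0.04],"roll":1.244,"gripper":0.3},
    {"delta_pos":[-0.078,-0.128,0.08],"roll":1.244,"gripper":0.3},
    {"delta_pos":[-0.078,-0.128,0.12],"roll":1.244,"gripper":0.3},
    {"delta_pos":[-0.078,-0.128,0.12],"roll":1.244,"gripper":0.3},
    {"delta_pos":[-0.078,-0.128,0.12],"roll":1.244,"gripper":0.3},
    {"delta_pos":[-0.078,-0.128,0.12],"roll":1.244,"gripper":0.3},
    {"delta_pos":[-0.078,-0.128,0.12],"roll":1.244,"gripper":0.3},
    {"delta_pos":[-0.078,-0.128,0.12],"roll":1.244,"gripper":0.3},
    {"delta_pos":[-0.078,-0.128,0.12],"roll":1.244,"gripper":0.3}
  ]
}}

```text
time_s: 1.23
tool_pos: [0.522, -0.078, 0.1114]
ee_rot: [0.0, 0.986, 0.165, 0.0]
ft_force: [0.2, 0.3, -0.4]
opening: 0.0557
finger_force: 0.0
```

Run:
```python
from h import *
import pickle
o=observe(); print(o["time_s"],o["tool_pos"],o["ee_rot"],o["opening"],o["ft_force"])
c=save("wrist","w1.png"); T=c["tool_from_camera"]; Rt=rot(o["ee_rot"])
pickle.dump((o,c),open("w1.pkl","wb"))
p=np.load("pose.npy"); Rz=R.from_euler("z",p[2]).as_matrix()
for n,P in dict(knobF=(-.125,0,.067),knobR=(-.099,0,.067),pin=(-.045,0,.097),h1=(-.06,.035,.085),h2=(-.06,-.035,.085)).items():
    w=Rz@np.array(P)+[p[0],p[1],0]; q=np.linalg.inv(T)@np.r_[Rt.T@(w-o["tool_pos"]),1]
    print(n,c["cx"]+c["fx"]*q[0]/-q[2],c["cy"]-c["fy"]*q[1]/-q[2])
```

```text
1.2333 [ 0.52198945 -0.07795567  0.11137682] [2.06273327e-06 9.86339811e-01 1.64723330e-01 3.64046124e-05] 0.05568448990891864 [ 0.15110156  0.2838901  -0.44508568]
knobF 321.85055091315564 241.35540733357283
knobR 321.9971879234036 206.5592053180574
pin 322.3594821259388 125.62413654398584
h1 263.57204091535954 151.60625766352277
h2 380.87748496027314 152.11409868832723
```

View pics/w1.png

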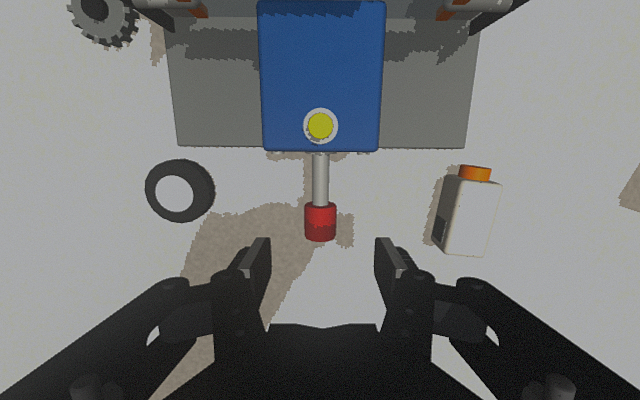

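The wrist view shows the knob at (320,203–241), the pin at (320,126), and the fingers centred at x≈322: this agrees with the fit to about 1 mm. Go down and grip.

{"api": "step_arm", "payload": {
  "moves": [
    {"delta_pos":[0.0,-0.001,0.04],"roll":0,"gripper":0.3},
    {"delta_pos":[0.0,-0.001,0.077],"roll":0,"gripper":0.3},
    {"delta_pos":[0.0,-0.001,0.077],"roll":0,"gripper":0.3},
    {"delta_pos":[0.0,-0.001,0.077],"roll":0,"gripper":0.3},
    {"delta_pos":[0.0,-0.001,0.077],"roll":0,"gripper":-1},
    {"delta_pos":[0.0,-0.001,0.077],"roll":0,"gripper":-1},
    {"delta_pos":[0.0,-0.001,0.077],"roll":0,"gripper":-1},
    {"delta_pos":[0.0,-0.001,0.077],"roll":0,"gripper":-1},
    {"delta_pos":[0.0,-0.001,0.077],"roll":0,"gripper":-1},
    {"delta_pos":[0.0,-0.001,0.077],"roll":0,"gripper":-1},
    {"delta_pos":[0.0,-0.001,0.077],"roll":0,"gripper":-1},
    {"delta_pos":[0.0,-0.001,0.077],"roll":0,"gripper":-1}
  ],
  "force": 40
}}

```text
time_s: 2.28
tool_pos: [0.5231, -0.0758, 0.0368]
ee_rot: [-0.001, 0.987, 0.163, 0.002]
ft_force: [-2.9, 4.1, 8.3]
opening: 0.0228
finger_force: 39.1
```

```bash
cat >> h.py <<'E'
def pin():
    c=camera("side"); hsv=cv2.cvtColor(c["pixels"],cv2.COLOR_RGB2HSV); v=c["pixels"].astype(int)
    m=(hsv[...,0]>22)&(hsv[...,0]<36)&(hsv[...,1]>140)&(hsv[...,2]>70)
    m[:235]=0; m[265:]=0; m[:,:335]=0; m[:,362:]=0
    ys,xs=np.nonzero(m); o=observe(); p=np.load("pose.npy"); ax=np.array([np.cos(p[2]),np.sin(p[2])])
    print("t",round(o["time_s"],2),"pin n",len(xs),"u",xs.mean().round(2),"v",ys.mean().round(2),"top",np.percentile(ys,5),"| Fx",round(float(o["ft_force"][:2]@ax),2),"Fz",round(float(o["ft_force"][2]),1),"x_tr",round(float((o["tool_pos"][:2]-p[:2])@ax*1000),1),"op",round(o["opening"],4),"ff",round(float(o["finger_force"]),1))
E
python3 -c "
from h import *
pin();pin()"
```

```text
t 2.33 pin n 39 u 348.51 v 249.64 top 247.0 | Fx -1.64 Fz 9.3 x_tr -109.9 op 0.0229 ff 39.1
t 2.38 pin n 40 u 348.45 v 249.65 top 247.0 | Fx -0.97 Fz 8.0 x_tr -109.9 op 0.0231 ff 39.1
```

{"api": "step_arm", "payload": {
  "moves": [
    {"delta_pos":[-0.002,0,-0.002],"roll":0,"gripper":-1},
    {"delta_pos":[-0.004,0,-0.002],"roll":0,"gripper":-1},
    {"delta_pos":[-0.006,0,-0.002],"roll":0,"gripper":-1},
    {"delta_pos":[-0.006,0,-0.002],"roll":0,"gripper":-1}
  ]
}}

```text
time_s: 2.72
tool_pos: [0.5158, -0.0782, 0.0369]
ee_rot: [-0.0, 0.987, 0.163, 0.0]
ft_force: [-0.2, 5.0, -2.8]
opening: 0.0226
finger_force: 42.3
```

{"api": "step_arm", "payload": {
  "moves": [
    {"delta_pos":[-0.002,0,0],"roll":0,"gripper":-1},
    {"delta_pos":[-0.002,0,0],"roll":0,"gripper":-1}
  ]
}}

```text
time_s: 2.88
tool_pos: [0.5141, -0.0788, 0.0369]
ee_rot: [-0.001, 0.987, 0.163, 0.0]
ft_force: [0.1, 5.0, -2.5]
opening: 0.0225
finger_force: 42.3
```

{"api": "step_arm", "payload": {
  "moves": [
    {"delta_pos":[-0.002,0,0],"roll":0,"gripper":-1},
    {"delta_pos":[-0.002,0,0],"roll":0,"gripper":-1}
  ]
}}

```text
time_s: 3.05
tool_pos: [0.5122, -0.0794, 0.0369]
ee_rot: [-0.0, 0.987, 0.163, 0.0]
ft_force: [-0.3, 6.0, -3.1]
opening: 0.0228
finger_force: 42.3
```

{"api": "step_arm", "payload": {
  "moves": [
    {"delta_pos":[-0.002,0,0],"roll":0,"gripper":-1},
    {"delta_pos":[-0.002,0,0],"roll":0,"gripper":-1}
  ]
}}

```text
time_s: 3.22
tool_pos: [0.5103, -0.08, 0.0369]
ee_rot: [-0.0, 0.987, 0.163, 0.0]
ft_force: [-0.4, 5.4, -2.4]
opening: 0.0225
finger_force: 42.3
```

{"api": "step_arm", "payload": {
  "moves": [
    {"delta_pos":[-0.002,0,0],"roll":0,"gripper":-1},
    {"delta_pos":[-0.002,0,0],"roll":0,"gripper":-1}
  ]
}}

```text
time_s: 3.38
tool_pos: [0.5084, -0.0807, 0.0369]
ee_rot: [-0.0, 0.987, 0.163, 0.0]
ft_force: [0.4, 5.3, -2.9]
opening: 0.0222
finger_force: 42.3
```

```bash
python3 -c "
from h import *
pin()"
```

```text
t 3.43 pin n 38 u 348.5 v 249.5 top 247.0 | Fx 2.3 Fz -2.3 x_tr -125.4 op 0.0223 ff 42.3
```

{"api": "step_arm", "payload": {
  "moves": [
    {"delta_pos":[-0.002,-0.001,0],"roll":0,"gripper":-1},
    {"delta_pos":[-0.002,-0.001,0],"roll":0,"gripper":-1}
  ]
}}

```text
time_s: 3.6
tool_pos: [0.5061, -0.0814, 0.0369]
ee_rot: [0.0, 0.987, 0.163, 0.0]
ft_force: [-1.5, 2.5, 0.8]
opening: 0.0228
finger_force: 42.5
```

{"api": "step_arm", "payload": {
  "moves": [
    {"delta_pos":[-0.002,0,0],"roll":0,"gripper":-1},
    {"delta_pos":[-0.002,0,0],"roll":0,"gripper":-1}
  ]
}}

```text
time_s: 3.77
tool_pos: [0.5037, -0.0822, 0.0368]
ee_rot: [-0.0, 0.987, 0.163, -0.0]
ft_force: [-5.3, 1.8, 7.3]
opening: 0.0228
finger_force: 43.1
```

{"api": "step_arm", "payload": {
  "moves": [
    {"delta_pos":[-0.002,0,0],"roll":0,"gripper":-1},
    {"delta_pos":[-0.002,0,0],"roll":0,"gripper":-1}
  ]
}}

```text
time_s: 3.93
tool_pos: [0.5017, -0.0829, 0.0368]
ee_rot: [-0.0, 0.987, 0.162, -0.0]
ft_force: [-5.6, 2.4, 7.7]
opening: 0.0226
finger_force: 43.3
```

```bash
python3 -c "
from h import *
pin()"
```

```text
t 3.98 pin n 38 u 348.5 v 250.63 top 248.0 | Fx -5.76 Fz 8.1 x_tr -132.5 op 0.0229 ff 43.3
```

{"api": "step_arm", "payload": {
  "moves": [
    {"delta_pos":[-0.001,0,0],"roll":0,"gripper":-1},
    {"delta_pos":[-0.001,0,0],"roll":0,"gripper":-1}
  ]
}}

```text
time_s: 4.15
tool_pos: [0.5014, -0.083, 0.0368]
ee_rot: [-0.0, 0.987, 0.163, 0.0]
ft_force: [-3.1, 3.2, 7.1]
opening: 0.0227
finger_force: 43.0
```

{"api": "step_arm", "payload": {
  "moves": [
    {"delta_pos":[-0.001,0,0],"roll":0,"gripper":-1},
    {"delta_pos":[-0.001,0,0],"roll":0,"gripper":-1}
  ]
}}

```text
time_s: 4.32
tool_pos: [0.5013, -0.083, 0.0368]
ee_rot: [0.0, 0.987, 0.163, 0.001]
ft_force: [0.4, 3.1, 4.6]
opening: 0.023
finger_force: 42.9
```

```bash
python3 -c "
from h import *
pin()"
```

```text
t 4.37 pin n 39 u 348.49 v 250.72 top 248.0 | Fx 1.85 Fz 4.8 x_tr -132.9 op 0.0224 ff 42.9
```

The rod is locked at about -132.9 with the axial force through zero and the pin dropped 1.1 px. Let go.

{"api": "step_arm", "payload": {
  "moves": [
    {"delta_pos":[0,0,0],"roll":0,"gripper":0.3},
    {"delta_pos":[0,0,0],"roll":0,"gripper":0.3},
    {"delta_pos":[0,0,0],"roll":0,"gripper":0.3},
    {"delta_pos":[0,0,0],"roll":0,"gripper":0.3},
    {"delta_pos":[0,0,0],"roll":0,"gripper":0.3},
    {"delta_pos":[0,0,-0.02],"roll":0,"gripper":0.3},
    {"delta_pos":[0,0,-0.06],"roll":0,"gripper":0.3},
    {"delta_pos":[0,0,-0.1],"roll":0,"gripper":0.3},
    {"delta_pos":[0,0,-0.13],"roll":0,"gripper":0.3},
    {"delta_pos":[0,0,-0.13],"roll":0,"gripper":0.3}
  ]
}}

```text
time_s: 5.2
tool_pos: [0.5038, -0.0838, 0.1729]
ee_rot: [0.001, 0.987, 0.162, 0.005]
ft_force: [0.6, -1.0, -0.9]
opening: 0.0556
finger_force: 0.0
```

Run:
```python
from h import *
pin();pin()
c=save("side","s2.png",(270,200,470,320),3)
o=observe(); p=np.load("pose.npy")
k=atz(c,0,0,0)
hsv=cv2.cvtColor(c["pixels"],cv2.COLOR_RGB2HSV); m=((hsv[...,0]<6)|(hsv[...,0]>174))&(hsv[...,1]>170)&(hsv[...,2]>80); m[:240]=0;m[310:]=0;m[:,:270]=0;m[:,350:]=0
ys,xs=np.nonzero(m); w=atz(c,xs.mean(),ys.mean(),.055); ax=np.array([np.cos(p[2]),np.sin(p[2])]); print("knob px",xs.mean(),ys.mean(),"x_tr",(w[:2]-p[:2])@ax)
# guard approach: TCP above handle; deltas in current tool axes
Rt=rot(o["ee_rot"]); g=np.r_[p[:2]+.03*ax,.22]; print(o["tool_pos"],"d",Rt.T@(g-o["tool_pos"]))
```

```text
t 5.25 pin n 38 u 348.5 v 250.63 top 248.0 | Fx 1.23 Fz -0.3 x_tr -131.9 op 0.0557 ff 0.0
t 5.3 pin n 38 u 348.5 v 250.63 top 248.0 | Fx -0.54 Fz 0.0 x_tr -133.1 op 0.0555 ff 0.0
knob px 301.56626506024094 283.5120481927711 x_tr -0.13515002801355516
[ 0.50033599 -0.08323039  0.16617823] d [ 0.16386946  0.00153746 -0.05379987]
```

View pics/s2.png

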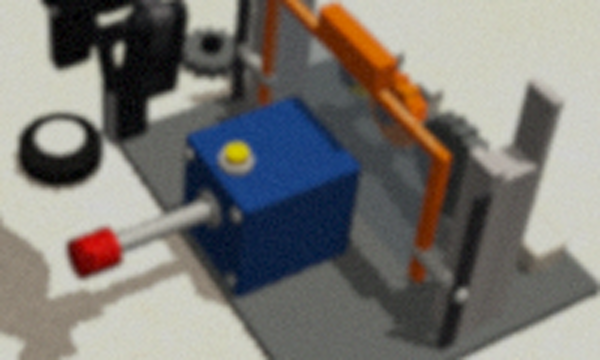

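The picture shows the knob out by about 23 mm at crop (95,250), with the pin head low in its collar and the gripper clear. Now to the handle.

{"api": "step_arm", "payload": {
  "moves": [
    {"delta_pos":[0,0,-0.04],"roll":0,"gripper":0.3},
    {"delta_pos":[0.03,0,-0.054],"roll":-1.571,"gripper":0.3},
    {"delta_pos":[0.07,0,-0.054],"roll":-1.571,"gripper":0.3},
    {"delta_pos":[0.11,0,-0.054],"roll":-1.571,"gripper":0.3},
    {"delta_pos":[0.15,0,-0.054],"roll":-1.571,"gripper":0.3},
    {"delta_pos":[0.164,0,-0.054],"roll":-1.571,"gripper":0.3},
    {"delta_pos":[0.164,0,-0.054],"roll":-1.571,"gripper":0.3},
    {"delta_pos":[0.164,0,-0.054],"roll":-1.571,"gripper":0.3},
    {"delta_pos":[0.164,0,-0.054],"roll":-1.571,"gripper":0.3},
    {"delta_pos":[0.164,0,-0.054],"roll":-1.571,"gripper":0.3},
    {"delta_pos":[0.164,0,-0.054],"roll":-1.571,"gripper":0.3},
    {"delta_pos":[0.164,0,-0.054],"roll":-1.571,"gripper":0.3},
    {"delta_pos":[0.164,0,-0.054],"roll":-1.571,"gripper":0.3},
    {"delta_pos":[0.164,0,-0.054],"roll":-1.571,"gripper":0.3},
    {"delta_pos":[0.164,0,-0.054],"roll":-1.571,"gripper":0.3},
    {"delta_pos":[0.164,0,-0.054],"roll":-1.571,"gripper":0.3}
  ]
}}

```text
time_s: 6.68
tool_pos: [0.6552, -0.0306, 0.2185]
ee_rot: [-0.001, 0.584, 0.812, -0.001]
ft_force: [-0.5, 0.4, -0.1]
opening: 0.0553
finger_force: 0.0
```

Run:
```python
from h import *
o=observe(); print(o["time_s"],o["tool_pos"],o["ee_rot"],o["opening"])
c=save("wrist","w2.png"); T=c["tool_from_camera"]; Rt=rot(o["ee_rot"])
p=np.load("pose.npy"); Rz=R.from_euler("z",p[2]).as_matrix()
for n,P in dict(h1=(.023,-.03,.155),h2=(.037,-.03,.155),h3=(.023,.03,.155),h4=(.037,.03,.155)).items():
    w=Rz@np.array(P)+[p[0],p[1],0]; q=np.linalg.inv(T)@np.r_[Rt.T@(w-o["tool_pos"]),1]
    print(n,c["cx"]+c["fx"]*q[0]/-q[2],c["cy"]-c["fy"]*q[1]/-q[2])
```

```text
6.6833 [ 0.65518747 -0.03064969  0.21852378] [-1.13362999e-03  5.83699054e-01  8.11968940e-01 -7.54839473e-04] 0.05534325037283011
h1 314.01434957261523 253.33545670203966
h2 331.4636155789435 253.31467218897916
h3 313.2091974644187 179.48660452518848
h4 331.95213522954475 179.44959934124853
```

View pics/w2.png

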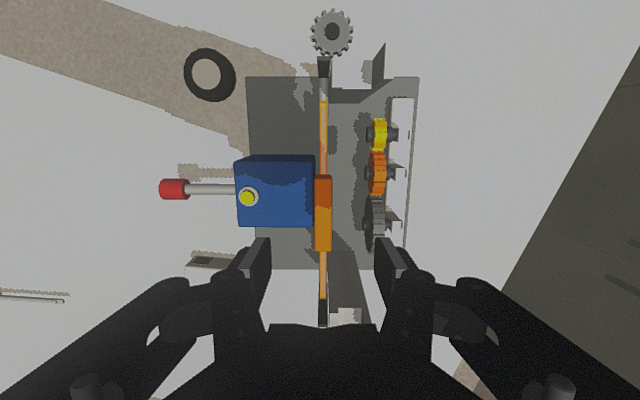

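The handle spans u 315–331, v 175–251, which matches the prediction within 2 mm. Go down and grip.

{"api": "step_arm", "payload": {
  "moves": [
    {"delta_pos":[0.002,0,0.04],"roll":0,"gripper":0.3},
    {"delta_pos":[0.002,0,0.08],"roll":0,"gripper":0.3},
    {"delta_pos":[0.002,0,0.093],"roll":0,"gripper":0.3},
    {"delta_pos":[0.002,0,0.093],"roll":0,"gripper":0.3},
    {"delta_pos":[0.002,0,0.093],"roll":0,"gripper":-1},
    {"delta_pos":[0.002,0,0.093],"roll":0,"gripper":-1},
    {"delta_pos":[0.002,0,0.093],"roll":0,"gripper":-1},
    {"delta_pos":[0.002,0,0.093],"roll":0,"gripper":-1},
    {"delta_pos":[0.002,0,0.093],"roll":0,"gripper":-1},
    {"delta_pos":[0.002,0,0.093],"roll":0,"gripper":-1},
    {"delta_pos":[0.002,0,0.093],"roll":0,"gripper":-1},
    {"delta_pos":[0.002,0,0.093],"roll":0,"gripper":-1}
  ],
  "force": 40
}}

```text
time_s: 7.73
tool_pos: [0.6561, -0.0289, 0.1299]
ee_rot: [0.001, 0.583, 0.813, 0.001]
ft_force: [-3.0, -0.2, 6.2]
opening: 0.0133
finger_force: 41.2
```

{"api": "step_arm", "payload": {
  "moves": [
    {"delta_pos":[0,0,-0.01],"roll":0,"gripper":-1},
    {"delta_pos":[0,0,-0.022],"roll":0,"gripper":-1},
    {"delta_pos":[0,0,-0.034],"roll":0,"gripper":-1},
    {"delta_pos":[0,0,-0.046],"roll":0,"gripper":-1},
    {"delta_pos":[0,0,-0.058],"roll":0,"gripper":-1},
    {"delta_pos":[0,0,-0.07],"roll":0,"gripper":-1},
    {"delta_pos":[0,0,-0.082],"roll":0,"gripper":-1},
    {"delta_pos":[0,0,-0.094],"roll":0,"gripper":-1},
    {"delta_pos":[0,0,-0.106],"roll":0,"gripper":-1},
    {"delta_pos":[0,0,-0.106],"roll":0,"gripper":-1},
    {"delta_pos":[0,0,-0.106],"roll":0,"gripper":-1}
  ]
}}

```text
time_s: 8.65
tool_pos: [0.6557, -0.0289, 0.2343]
ee_rot: [0.001, 0.583, 0.813, 0.0]
ft_force: [0.0, -3.8, -2.8]
opening: 0.0129
finger_force: 40.1
```

{"api": "step_arm", "payload": {
  "moves": [
    {"delta_pos":[0,0.006,0],"roll":0,"gripper":-1},
    {"delta_pos":[0,0.012,0],"roll":0,"gripper":-1},
    {"delta_pos":[0,0.018,0],"roll":0,"gripper":-1},
    {"delta_pos":[0,0.023,0],"roll":0,"gripper":-1},
    {"delta_pos":[0,0.023,0],"roll":0,"gripper":-1},
    {"delta_pos":[0,0.023,0],"roll":0,"gripper":-1}
  ]
}}

```text
time_s: 9.15
tool_pos: [0.6772, -0.0217, 0.2319]
ee_rot: [-0.0, 0.583, 0.813, -0.001]
ft_force: [-0.5, -4.9, -2.9]
opening: 0.013
finger_force: 40.1
```

{"api": "step_arm", "payload": {
  "moves": [
    {"delta_pos":[0,0,0.004],"roll":0,"gripper":-1},
    {"delta_pos":[0,0,0.008],"roll":0,"gripper":-1},
    {"delta_pos":[0,0,0.011],"roll":0,"gripper":-1},
    {"delta_pos":[0,0,0.011],"roll":0,"gripper":-1},
    {"delta_pos":[0,0,0.011],"roll":0,"gripper":-1}
  ]
}}

```text
time_s: 9.57
tool_pos: [0.6769, -0.0218, 0.2208]
ee_rot: [-0.001, 0.583, 0.813, -0.001]
ft_force: [-0.2, -5.6, -2.8]
opening: 0.0131
finger_force: 40.1
```

{"api": "step_arm", "payload": {
  "moves": [
    {"delta_pos":[0,0,0.003],"roll":0,"gripper":-1},
    {"delta_pos":[0,0,0.003],"roll":0,"gripper":-1},
    {"delta_pos":[0,0,0.003],"roll":0,"gripper":-1}
  ]
}}

```text
time_s: 9.82
tool_pos: [0.677, -0.0218, 0.218]
ee_rot: [-0.0, 0.583, 0.813, -0.001]
ft_force: [-0.1, -6.1, -3.5]
opening: 0.0131
finger_force: 40.1
```

{"api": "step_arm", "payload": {
  "moves": [
    {"delta_pos":[0,0,0.003],"roll":0,"gripper":-1},
    {"delta_pos":[0,0,0.003],"roll":0,"gripper":-1},
    {"delta_pos":[0,0,0.003],"roll":0,"gripper":-1}
  ]
}}

```text
time_s: 10.07
tool_pos: [0.6771, -0.0218, 0.2151]
ee_rot: [-0.0, 0.583, 0.813, -0.001]
ft_force: [-0.1, -5.0, -3.1]
opening: 0.0134
finger_force: 40.1
```

{"api": "step_arm", "payload": {
  "moves": [
    {"delta_pos":[0,0,0.002],"roll":0,"gripper":-1},
    {"delta_pos":[0,0,0.002],"roll":0,"gripper":-1},
    {"delta_pos":[0,0,0.002],"roll":0,"gripper":-1}
  ]
}}

```text
time_s: 10.32
tool_pos: [0.6772, -0.0217, 0.2149]
ee_rot: [0.0, 0.583, 0.813, -0.0]
ft_force: [-3.5, -5.6, 5.4]
opening: 0.0134
finger_force: 41.4
```

{"api": "step_arm", "payload": {
  "moves": [
    {"delta_pos":[0,0,0.002],"roll":0,"gripper":-1},
    {"delta_pos":[0,0,0.002],"roll":0,"gripper":-1},
    {"delta_pos":[0,0,0.002],"roll":0,"gripper":-1}
  ]
}}

```text
time_s: 10.57
tool_pos: [0.6773, -0.0217, 0.2147]
ee_rot: [0.001, 0.583, 0.813, 0.0]
ft_force: [-8.5, -5.9, 16.5]
opening: 0.0131
finger_force: 42.8
```

{"api": "step_arm", "payload": {
  "moves": [
    {"delta_pos":[0,0,-0.002],"roll":0,"gripper":-1},
    {"delta_pos":[0,0,-0.003],"roll":0,"gripper":-1},
    {"delta_pos":[0,0,-0.003],"roll":0,"gripper":-1}
  ]
}}

```text
time_s: 10.82
tool_pos: [0.6772, -0.0217, 0.2149]
ee_rot: [-0.0, 0.583, 0.813, -0.0]
ft_force: [-1.9, -5.9, 1.3]
opening: 0.0133
finger_force: 40.7
```

```bash
python3 -c "
from h import *
save('side','s3.png',(300,120,480,330),2.8)
pin()"
```

```text
t 10.92 pin n 38 u 348.5 v 250.63 top 248.0 | Fx -2.74 Fz 0.6 x_tr 53.5 op 0.0131 ff 40.6
```

View pics/s3.png

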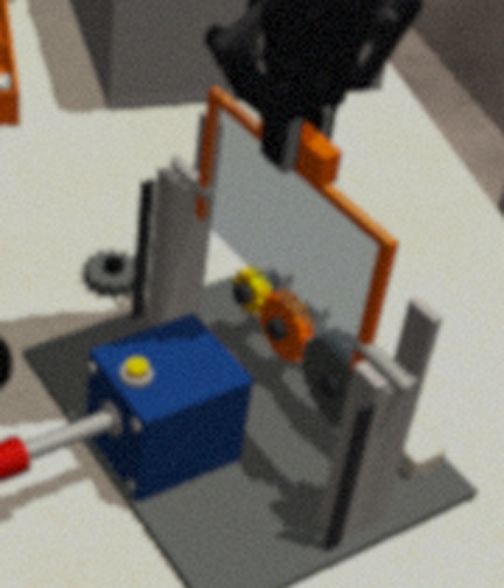

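The guard is up, with its side pins behind the lips at crop (190,175) and (385,360). The pin is still dropped, and the reading is lift ≈ 85 mm, back ≈ 22 mm. Release and rise.

{"api": "step_arm", "payload": {
  "moves": [
    {"delta_pos":[0,0,0],"roll":0,"gripper":0.0},
    {"delta_pos":[0,0,0],"roll":0,"gripper":0.0},
    {"delta_pos":[0,0,0],"roll":0,"gripper":0.0},
    {"delta_pos":[0,0,0],"roll":0,"gripper":0.0},
    {"delta_pos":[0,0,0],"roll":0,"gripper":0.0},
    {"delta_pos":[0,0,0],"roll":0,"gripper":0.0},
    {"delta_pos":[0,0,-0.01],"roll":0,"gripper":0.0},
    {"delta_pos":[0,0,-0.03],"roll":0,"gripper":0.0},
    {"delta_pos":[0,0,-0.06],"roll":0,"gripper":0.0},
    {"delta_pos":[0,0,-0.09],"roll":0,"gripper":0.0},
    {"delta_pos":[0,0,-0.1],"roll":0,"gripper":0.0},
    {"delta_pos":[0,0,-0.1],"roll":0,"gripper":0.0},
    {"delta_pos":[0,0,-0.1],"roll":0,"gripper":0.0}
  ]
}}

```text
time_s: 12.0
tool_pos: [0.6772, -0.0212, 0.3163]
ee_rot: [0.001, 0.583, 0.813, 0.001]
ft_force: [0.3, -0.5, -1.8]
opening: 0.0427
finger_force: 0.0
```

```bash
python3 -c "
from h import *
save('side','s4.png',(270,100,480,340),2.4)
pin(); print(observe()['tool_pos'])"
```

```text
t 12.1 pin n 38 u 348.5 v 250.63 top 248.0 | Fx -0.73 Fz 0.4 x_tr 52.9 op 0.0431 ff 0.0
[ 0.67652768 -0.02120985  0.3142255 ]
```

View pics/s4.png

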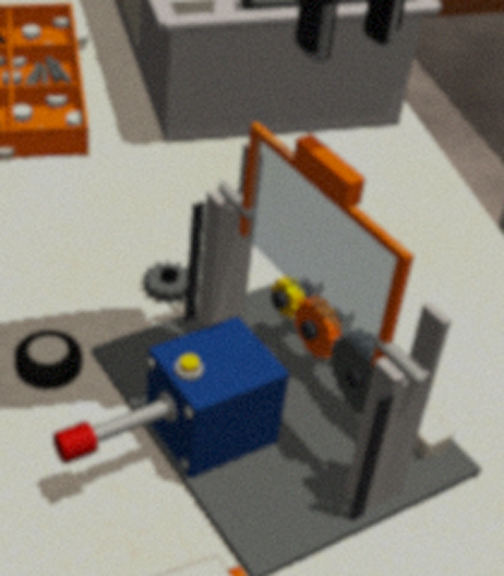

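The guard hangs by itself in the notches, the rod is in neutral with the pin down, the loose parts are undisturbed and the gripper is clear.

```bash
python3 -c "
from bench import *
print(finish_job())"
```

```text
the job is handed in; nothing more can be done
None
```

The job is handed in at about 12 s: the shift rod is clicked into neutral and released, the guard hangs in the post notches by itself, and the wheel, motor and gear were left alone; no verdict came back when I handed it in.

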